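# Turn a chair slat over in its cradle

### The arm

A 7-joint arm with a two-finger parallel gripper is mounted at the origin on the work surface. World frame = base frame: x ahead of the robot, y to its left, z up, the work surface at z = 0. Lengths are in m, angles in rad, forces in N, time in s.
With the tool pointing down it reaches from about 0.35 to 0.9 m from the base axis. Payload 7.2 kg.
Tool frame: the origin (TCP) lies at the very end of the fingers, on their centre line; the grasp point (between the pads) lies 19 mm behind it; z points along the fingers, x is the direction in which the jaws open and shut, and the axes are right-handed (so a half turn about z gives the same grasp; the last joint's range is limited). The gripper opens to 85 mm and grips with 20 to 120 N. Pads are 22 mm wide; open, the fingers measure 114 mm over their backs; the gripper's body (76 mm by 85 mm) begins 54 mm behind the grasp point. The pads swing forward as they close: fully open they stand 13 mm farther back than shut.
Start: joints at [-1.184, 0.411, -0.013, 1.596, 0.006, 1.134, -0.082], TCP at [0.275, 0.561, 0.231] pointing down, gripper open.
Joint ranges: [-2.95, 2.95], [-0.29, 1.99], [-1.47, 1.44], [0.14, 2.54], [-1.03, 4.17], [0.13, 1.85], [-2.86, 2.86]. Speed limits (rad/s): [2.39, 2.39, 3.01, 3.01, 3.14, 3.14, 3.14].

### API

Orientations are given as a unit quaternion [x, y, z, w].
In Python, from workcell import monitor, vision, close_job gives the robot as it stands.
- The arm moves only by the tool servo_tool, never from a script. Its argument "increments" is a list of rows, each a list of 2 entries, a list of its own where there are three numbers: the shift along the world's x, y, z in units of 30 mm (1.0 is 30 mm), then the turn about the world's z in units of 6 degrees (1.0 is 6 degrees). In form: [[[dx, dy, dz], turn], ...]. A call has exactly 8 rows; each row shifts and turns the commanded pose from where the row before left it; what a row does not reach is not made up. A row lasts 1/12 s, in which the tool goes at most 41.7 mm and 7.16 degrees, less where a joint would pass 70% of its speed; a pose out of reach is approached as far as the arm can. A call is refused whole if a number of a shift passes 1 or a number of a turn 1, either way. A call with a gripper value outside its range is refused whole. "gripper" is the closure in counts, from 0 (fully open) to 255 (shut), set as the call begins (left out, the last holds). The fingers move at their own pace and stop on an object; "squeeze" is the grip in N (left out, the last holds). Time passes only in rows, so rows that do not move let the fingers close, or fill a call up. It gives the time, the measured TCP pose, the force and the opening at its end, in the units of the state.
- monitor.get_state(): the state, without advancing time (a new reading comes with each control period).
- vision.get_image(name): name is "scene" or "top" or "wrist"; returns a dict with "color" (400x640x3 uint8, red, green, blue), "intrinsics" (3x3 intrinsics, pixels), "k1" (the pictures are not rectified: a ray, as slopes to the right and down, at radius r is drawn at 1 + k1 r^2 times it, then the intrinsics apply), "R" (3x3) and "t" (3): a world point X has camera coordinates R X + t. Camera axes: x right, y down, z forward; pixel columns grow to the right and rows downward; lengths in m; the calibration is good to about 2 mm. A picture is of the moment at which its call begins. There is no depth.
- close_job(): hands the job in, once; it reports no verdict.
The state is a dict: "clock": time; "qpos": joint angles; "joint_vel": joint speeds; "effort": joint torques, N m; "tool_pos": TCP position; "ee_rot": TCP orientation; "wrist_force": force on the tool from outside, world axes, zero at the start; "ft_torque": the same for the moment, N m; "width": opening from 0.0 (shut) to 1.0 (fully open).
Only numpy, scipy, OpenCV 4.12 (cv2) and the standard library are available. Lean on these libraries where they do the work, as an engineer would, in place of code of your own. Each camera call takes 0.05 s, during which the arm holds its last target. There are 200 camera calls.

### The job

The dark walnut slat already leans in its V-cradle with its drilled face uppermost. Lift the pale beech slat clear of its own V-cradle, turn it over so that its drilled face is uppermost too, and lay it back in the same cradle, leaning flat against the arms and centred along the cradle. Set it down gently rather than letting it drop, and leave the walnut slat as it is.

Things in the scene. Friction and masses are not known exactly. Their poses are not given: they have to be found in the camera images.
- beech_mid (a point): Centre of the pale beech slat: loose board 200 x 70 x 18 mm, 0.18 kg; one large face has four dark drilled holes, the other is plain. x: across the 70 mm width; y: along the length; z: out of the drilled face. At the start it leans on the cradle's -x arms, plain face up, x pointing up the slope to the free upper edge, within 20 mm of mid-cradle. Its middle is free to pinch through the thickness.
- cradle_beech: Its fixed cradle. Origin: under the base (120 x 160 x 18 mm), z up, y along the V. Two V-yokes at y = -60, +60 mm, 14 mm thick; arms 12 mm thick lean 30 deg off vertical to -x and +x, inner faces 70 mm long from the V bottom at x 0, z 40 mm. A slat flat on the -x (or +x) arms, lower edge in the V, has its faces 30 deg off vertical and its centre at x -15 (or +15), z 84 mm.
- walnut_mid (a point): Centre of the dark walnut slat, a loose board of the same size and axes, leaning on the +x arms of a second, identical cradle about 0.3 m to one side, drilled face uppermost. To be left alone.
Mind the look-alikes: they are no part of the job. Of the things like the part that bears beech_mid, leave any that is purple; of the rest the larger one is meant.

How it is judged:
By the outcome, as a careful person would: the job done as asked, in the order asked, and still so for the second after the job is handed in, with the robot touching nothing.
It also fails if it takes over 35 s, if anything falls off the work surface, if the arm or the gripper's body presses on something with over 40 N, if the wrist force passes 120 N, or if a joint passes its speed limit or range.

## Working session

There is one attempt and no reset: what is moved stays moved. The work goes in short steps, Python scripts to look and compute and a tool call to move; the robot and the scene stay as the last step left them, time stands still between calls to the robot, and variables do not carry over. Pictures are saved under pics/ and viewed, about 8 in all and at most 12, crops included, and the job is handed in when it is done.

Besides the shell and the picture viewer there is one more tool, called after "Call:" as a command line: name --argument value ..., lists and objects as JSON in quotes. servo_tool: Moves the arm, as the interface text tells. Its arguments: {"type":"object","properties":{"increments":{"type":"array","items":{"type":"array"}},"gripper":{"type":"number"},"squeeze":{"type":"number"}},"required":["increments"]}

```bash
mkdir -p pics; ls; python3 - <<'E'
from workcell import monitor,vision
import cv2,pickle
s=monitor.get_state();print(s['clock'],s['tool_pos'],s['ee_rot'],s['wrist_force'],s['width'])
d={n:vision.get_image(n) for n in("scene","top","wrist")}
pickle.dump(d,open('d.pkl','wb'))
for n in d: cv2.imwrite(f'pics/{n}0.png',d[n]['color'][:,:,::-1]);print(n,d[n]['intrinsics'][[0,1,0,1],[0,1,2,2]],d[n]['k1'],-d[n]['R'].T@d[n]['t'],d[n]['R'][2])
E
```

```text
pics
0.0 [0.2743476  0.56098194 0.23042513] [ 8.48304682e-01  5.29507723e-01 -7.03922437e-04  4.92065484e-04] [ 0.13374983  0.32457596 -0.02550789] 1.0002363947928208
scene [399.33680088 399.33680088 319.30559564 192.50411908] 0.022828656133946343 [ 1.06899622 -0.3115458   0.59604025] [-0.72179866  0.36503496 -0.58801035]
top [408.80301294 408.80301294 313.43244729 200.88739948] -0.10295989388018002 [0.39941287 0.00340663 0.90239548] [ 0.02312779  0.01438117 -0.99962907]
wrist [354.94239809 354.94239809 327.32582655 201.44260734] -0.08176895888624522 [0.20469106 0.59273176 0.37298509] [ 0.26906409 -0.13207477 -0.95402346]
```

View pics/top0.png

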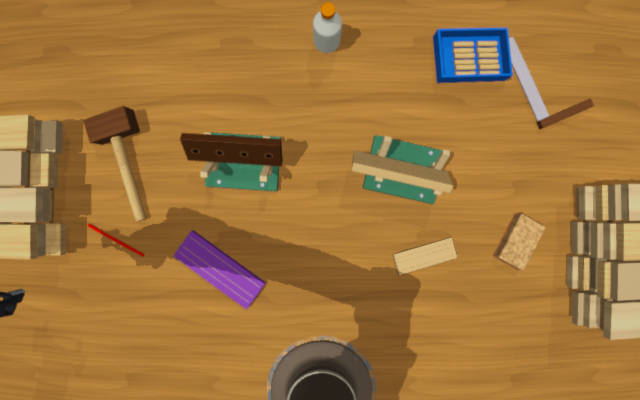

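View pics/scene0.png

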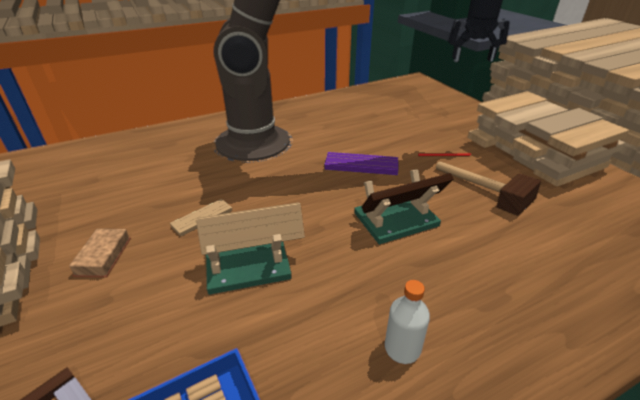

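```bash
cat >h.py <<'E'
import numpy as np,cv2
def ray(c,px):
    K=c['intrinsics'];p=np.atleast_2d(np.asarray(px,float))
    u=(p-K[[0,1],[2,2]])/K[[0,1],[0,1]]; s=u.copy()
    for _ in range(10): s=u/(1+c['k1']*(s**2).sum(1,keepdims=True))
    R=np.array(c['R']);return -R.T@c['t'],np.c_[s,np.ones(len(s))]@R
def onplane(c,px,z):
    o,d=ray(c,px);return o+d*((z-o[2])/d[:,2])[:,None]
def proj(c,X):
    q=np.atleast_2d(X)@np.array(c['R']).T+c['t'];s=q[:,:2]/q[:,2:];s=s*(1+c['k1']*(s**2).sum(1,keepdims=True))
    K=c['intrinsics'];return s*K[[0,1],[0,1]]+K[[0,1],[2,2]]
def base(c,win):
    x0,x1,y0,y1=win;h=cv2.cvtColor(c['color'],cv2.COLOR_RGB2HSV)
    m=cv2.inRange(h,(65,90,30),(95,255,255));k=np.zeros_like(m);k[y0:y1,x0:x1]=m[y0:y1,x0:x1]
    pts=np.argwhere(k)[:,::-1]
    P=onplane(c,pts,.018)[:,:2]
    r=cv2.minAreaRect((P*1000).astype(np.float32));return r,len(pts),cv2.boxPoints(r)
E
python3 - <<'E'
import pickle,cv2,numpy as np
from h import *
d=pickle.load(open('d.pkl','rb'))
for w in((340,470,120,220),(180,300,120,210)):
    r,n,b=base(d['top'],w);print(n,np.round(r[0],1),np.round(r[1],1),round(r[2],2),b.round(0).tolist())
a=d['top']['color'][110:290,330:480,::-1];b=d['scene']['color'][180:305,160:320,::-1]
cv2.imwrite('pics/c1.png',np.hstack([cv2.resize(a,(450,540),interpolation=2),cv2.copyMakeBorder(cv2.resize(b,(350,273),interpolation=2),0,267,0,0,0)]))
E
```

```text
1795 [ 488.9 -180.6] [156.6 117.2] 77.3 [[415.0, -244.0], [529.0, -270.0], [563.0, -117.0], [449.0, -91.0]]
1440 [506.6 170.4] [156.3 116.6] 85.79 [[443.0, 97.0], [559.0, 88.0], [570.0, 244.0], [454.0, 253.0]]
```

View pics/c1.png

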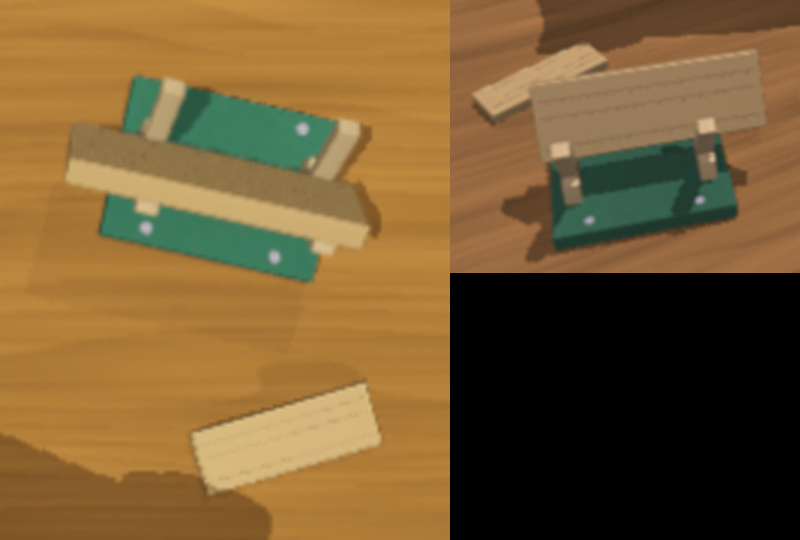

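The slat meant is the beech board in the cradle at top (402,172) / scene (250,232). It is the larger pale one. The loose pale board at top (425,256) is smaller, and the board at (220,268) is purple, so both stay. The crop shows it leaning towards the robot with its plain face up.

```bash
python3 - <<'E'
import pickle
from h import *
d=pickle.load(open('d.pkl','rb'))
P=onplane(d['top'],[(352.3,166.7),(452,189)],.114);print(P, np.linalg.norm(P[1]-P[0]))
m=P.mean(0)[:2]-[.489,-.1806]
for yaw in (np.radians(-12.6),): print(np.array([np.cos(yaw),np.sin(yaw)])@m,np.array([-np.sin(yaw),np.cos(yaw)])@m)
E
```

```text
[[ 0.48368891 -0.06046451  0.114     ]
 [ 0.44047225 -0.25478683  0.114     ]] 0.19906995141128822
-0.031282808599376134 0.016548742318421912
```

Call:
servo_tool --increments '[[[0.3,-1,0],-0.55],[[0.3,-1,0],-0.55],[[0.3,-1,0],-0.55],[[0.3,-1,0],-0.55],[[0.3,-1,0],-0.55],[[0.3,-1,0],-0.55],[[0.3,-1,0],-0.55],[[0.3,-1,0],-0.55]]' --gripper 0 --squeeze 40

```text
clock: 0.82
tool_pos: [0.3466, 0.3198, 0.2312]
ee_rot: [0.947, 0.32, -0.0, -0.0]
wrist_force: [0.4, -0.7, 0.9]
width: 1.0
```

Call:
servo_tool --increments '[[[0.3,-1,0],-0.55],[[0.3,-1,0],-0.55],[[0.3,-1,0],-0.55],[[0.3,-1,0],-0.55],[[0.3,-1,0],-0.55],[[0.3,-1,0],-0.55],[[0.3,-1,0],-0.55],[[0.3,-1,0],-0.55]]'

```text
clock: 1.48
tool_pos: [0.4186, 0.0799, 0.2314]
ee_rot: [0.995, 0.096, 0.0, -0.0]
wrist_force: [0.9, 0.5, -0.2]
width: 1.002
```

Call:
servo_tool --increments '[[[0.3,-1,0],-0.55],[[0.3,-1,0],-0.55],[[0.3,-1,0],-0.55],[[0.3,-1,0],-0.55],[[0.3,-1,0],-0.55],[[0.3,-1,0],-0.55],[[0.3,-1,0],-0.55],[[0.0,-0.7,0],0]]'

```text
clock: 2.15
tool_pos: [0.4825, -0.1522, 0.2314]
ee_rot: [0.994, -0.106, 0.001, 0.001]
wrist_force: [0.4, 1.2, 0.1]
width: 1.002
```

Call:
servo_tool --increments '[[[0.17,-0.37,-0.5],-0.07],[[0,0,-0.5],0],[[0,0,-0.5],0],[[0,0,0],0],[[0,0,0],0],[[0,0,0],0],[[0,0,0],0],[[0,0,0],0]]'

```text
clock: 2.82
tool_pos: [0.4872, -0.1606, 0.1872]
ee_rot: [0.994, -0.108, 0.001, -0.0]
wrist_force: [0.1, -0.3, -1.1]
width: 1.002
```

```bash
python3 - <<'E'
from workcell import monitor,vision
from h import *
c=vision.get_image('wrist');cv2.imwrite('pics/w1.png',c['color'][:,:,::-1])
s=monitor.get_state();print(s['tool_pos'],s['ee_rot'])
r,n,b=base(c,(0,640,0,400));print(n,r,b.tolist())
E
```

```text
[ 0.48710473 -0.160537    0.18707058] [ 9.94191990e-01 -1.07618645e-01  7.06927952e-04 -1.19315871e-04]
6944 ((489.1980895996094, -182.46556091308594), (156.50672912597656, 116.97270965576172), 77.17011260986328) [[414.79522705078125, -245.77789306640625], [528.8475341796875, -271.7525329589844], [563.6009521484375, -119.15322875976562], [449.54864501953125, -93.1785888671875]]
```

View pics/w1.png

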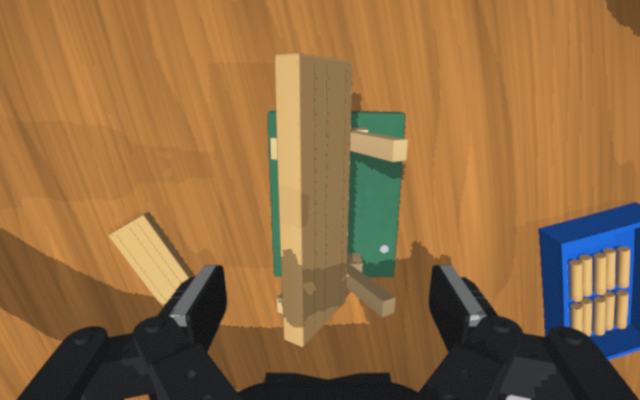

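```bash
python3 - <<'E'
from workcell import monitor,vision
from h import *
c=vision.get_image('wrist')
P=onplane(c,[(287,54),(293,344)],.114)[:,:2];y=np.radians(-12.7);R=np.array([[np.cos(y),np.sin(y)],[-np.sin(y),np.cos(y)]])
print((P-[.489,-.1815])@R.T, (P.mean(0)-[.489,-.1815])@R.T);t=monitor.get_state()['tool_pos'];print(R@(t[:2]-[.489,-.1815]),proj(c,[*t[:2],.114]))
E
```

```text
[[-0.03033158  0.11499093]
 [-0.03153364 -0.08380575]] [-0.03093261  0.01559259]
[-0.00657199  0.02000182] [[327.59261326 211.69620792]]
```

Call:
servo_tool --increments '[[[0.02,-0.14,-0.45],-0.05],[[0,0,-0.5],0],[[0,0,-0.5],0],[[0,0,-0.5],0],[[0,0,-0.5],0],[[0,0,-0.5],0],[[0,0,-0.4],0],[[0,0,-0.22],0]]'

```text
clock: 3.58
tool_pos: [0.4869, -0.1646, 0.0781]
ee_rot: [0.994, -0.11, -0.001, -0.0]
wrist_force: [-0.6, 0.2, 0.1]
width: 0.995
```

Call:
servo_tool --increments '[[[0,0,0],0],[[0,0,0],0],[[0,0,0],0],[[0,0,0],0],[[0,0,0],0],[[0,0,0],0],[[0,0,0],0],[[0,0,0],0]]' --gripper 80 --squeeze 30

```text
clock: 4.25
tool_pos: [0.4872, -0.1649, 0.0794]
ee_rot: [0.994, -0.11, 0.0, -0.0]
wrist_force: [-1.7, -0.0, 2.2]
width: 0.686
```

Call:
servo_tool --increments '[[[0.06,-0.013,0],0],[[0.06,-0.013,0],0],[[0.06,-0.013,0],0],[[0,0,0],0],[[0,0,0],0],[[0,0,0],0],[[0,0,0],0],[[0,0,0],0]]' --gripper 165

```text
clock: 4.92
tool_pos: [0.4927, -0.166, 0.0792]
ee_rot: [0.994, -0.11, 0.0, 0.0]
wrist_force: [-0.2, 0.0, -0.6]
width: 0.353
```

Call:
servo_tool --increments '[[[0,0,0],0],[[0,0,0],0],[[0,0,0],0],[[0,0,0],0],[[0,0,0],0],[[0,0,0],0],[[0,0,0],0],[[0,0,0],0]]' --gripper 255

```text
clock: 5.58
tool_pos: [0.493, -0.1661, 0.0793]
ee_rot: [0.994, -0.11, 0.0, 0.0]
wrist_force: [3.1, -0.4, -0.0]
width: 0.207
```

```bash
python3 - <<'E'
from workcell import vision
import cv2,numpy as np
a=vision.get_image('wrist')['color'];b=vision.get_image('scene')['color'][150:310,150:330]
cv2.imwrite('pics/g1.png',np.hstack([cv2.resize(a,(400,250)),cv2.resize(b,(281,250))])[:,:,::-1])
E
```

```text
(no output)
```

View pics/g1.png

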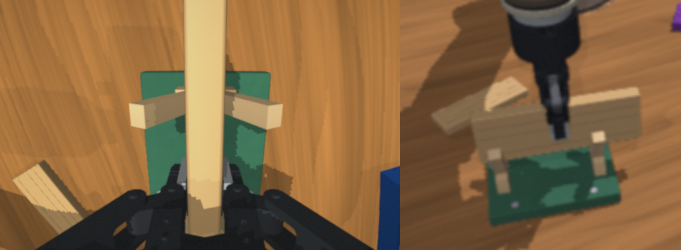

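The gripper holds the slat upright: the opening is 17.6 mm, and the wrist view shows the slat's edge between the pads at (205,100) in the left half of that picture. Next I lift, shift −16 mm along the V and lower.

Call:
servo_tool --increments '[[[0,0,0.2],0],[[0,0,0.4],0],[[0,0,0.5],0],[[0,0,0.5],0],[[0,0,0.5],0],[[0,0,0.5],0],[[0,0,0.3],0],[[0,0,0.1],0]]' --squeeze 50

```text
clock: 6.35
tool_pos: [0.493, -0.1662, 0.1711]
ee_rot: [0.994, -0.11, 0.001, -0.0]
wrist_force: [0.4, -0.0, -1.6]
width: 0.204
```

Call:
servo_tool --increments '[[[-0.04,-0.18,0],0],[[-0.04,-0.18,0],0],[[-0.04,-0.16,0],0],[[0,0,0],0],[[0,0,0],0],[[0,0,0],0],[[0,0,0],0],[[0,0,0],0]]'

```text
clock: 7.02
tool_pos: [0.4891, -0.1814, 0.169]
ee_rot: [0.994, -0.11, -0.0, -0.0]
wrist_force: [0.5, -0.0, -2.0]
width: 0.203
```

```bash
python3 - <<'E'
from workcell import vision,monitor
from h import *
c=vision.get_image('wrist');b=vision.get_image('scene')['color'][100:310,130:350]
cv2.imwrite('pics/g2.png',np.hstack([c['color'],cv2.resize(b,(160,400))])[:,:,::-1])
r=base(c,(0,640,0,400));print(r[:2]);s=monitor.get_state();print(s['tool_pos'],s['wrist_force'])
y=np.radians(-12.7);R=np.array([[np.cos(y),np.sin(y)],[-np.sin(y),np.cos(y)]]);print(R@(s['tool_pos'][:2]-[.489,-.1815]))
E
```

```text
(((489.12322998046875, -183.40943908691406), (156.59475708007812, 117.24374389648438), 77.18560791015625), 10234)
[ 0.48907452 -0.18142461  0.16910577] [ 0.27011274  0.50205845 -1.30938792]
[5.61196392e-05 8.99260244e-05]
```

View pics/g2.png

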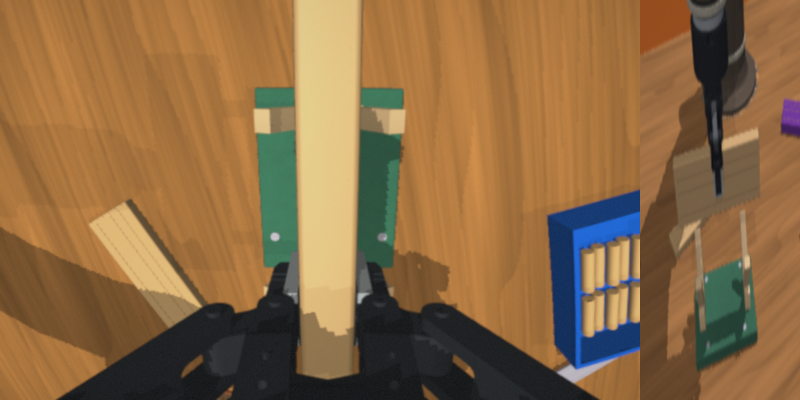

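Call:
servo_tool --increments '[[[0,0,-0.5],0],[[0,0,-0.5],0],[[0,0,-0.5],0],[[0,0,-0.5],0],[[0,0,-0.4],0],[[0,0,-0.2],0],[[0,0,-0.15],0],[[0,0,0],0]]'

```text
clock: 7.78
tool_pos: [0.4888, -0.1816, 0.0862]
ee_rot: [0.994, -0.11, -0.0, 0.0]
wrist_force: [0.2, -0.4, -1.1]
width: 0.207
```

Call:
servo_tool --increments '[[[0,0,-0.04],0],[[0,0,-0.04],0],[[0,0,-0.04],0],[[0,0,-0.03],0],[[0,0,0],0],[[0,0,0],0],[[0,0,0],0],[[0,0,0],0]]' --squeeze 30

```text
clock: 8.45
tool_pos: [0.4892, -0.1816, 0.0823]
ee_rot: [0.994, -0.11, 0.0, 0.0]
wrist_force: [-0.2, 0.5, -2.1]
width: 0.205
```

```bash
python3 - <<'E'
from workcell import vision
from h import *
c=vision.get_image('top');import pickle;pickle.dump(c,open('t.pkl','wb'))
b=vision.get_image('scene')['color'][150:310,150:350]
cv2.imwrite('pics/g3.png',np.hstack([cv2.resize(c['color'][120:220,330:480],(450,300),interpolation=2),cv2.resize(b,(350,300))])[:,:,::-1])
E
```

```text
(no output)
```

View pics/g3.png

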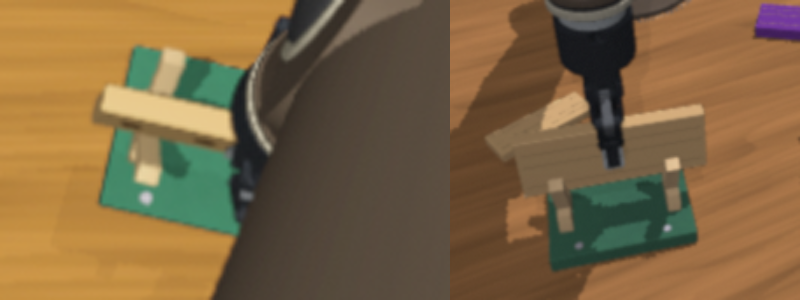

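```bash
python3 - <<'E'
import pickle
from h import *
c=pickle.load(open('t.pkl','rb'))
y=np.radians(-12.7);R=np.array([[np.cos(y),np.sin(y)],[-np.sin(y),np.cos(y)]])
print((onplane(c,[(364.5,154.3)],.13)[:,:2]-[.489,-.1815])@R.T)
E
```

```text
[[-0.00559326  0.10027011]]
```

Call:
servo_tool --increments '[[[0,0,-0.04],0],[[0,0,-0.03],0],[[0,0,-0.03],0],[[0,0,0],0],[[0,0,0],0],[[0,0,0],0],[[0,0,0],0],[[0,0,0],0]]'

```text
clock: 9.22
tool_pos: [0.4894, -0.1817, 0.0793]
ee_rot: [0.994, -0.11, 0.0, 0.0]
wrist_force: [1.6, -0.0, -1.3]
width: 0.203
```

Call:
servo_tool --increments '[[[0,0,-0.03],0],[[0,0,-0.03],0],[[0,0,0],0],[[0,0,0],0],[[0,0,0],0],[[0,0,0],0],[[0,0,0],0],[[0,0,0],0]]'

```text
clock: 9.88
tool_pos: [0.4896, -0.1818, 0.0787]
ee_rot: [0.994, -0.111, 0.001, -0.0]
wrist_force: [-1.9, 1.0, 13.6]
width: 0.207
```

Call:
servo_tool --increments '[[[0,0,0.03],0],[[0,0,0],0],[[0,0,0],0],[[0,0,0],0],[[0,0,0.1],0],[[0,0,0.15],0],[[0,0,0.15],0],[[0,0,0.1],0]]' --gripper 183

```text
clock: 10.55
tool_pos: [0.4893, -0.1818, 0.094]
ee_rot: [0.994, -0.11, 0.0, 0.0]
wrist_force: [0.6, 0.0, 0.4]
width: 0.283
```

Call:
servo_tool --increments '[[[0.03,-0.007,0],0],[[0.03,-0.007,0],0],[[0.03,-0.007,0],0],[[0.03,-0.007,0],0],[[0.03,-0.007,0],0],[[0.03,-0.007,0],0],[[0.02,-0.005,0],0],[[0,0,0],0]]'

```text
clock: 11.22
tool_pos: [0.4951, -0.1831, 0.0932]
ee_rot: [0.994, -0.11, -0.0, 0.0]
wrist_force: [-0.3, 1.4, -0.4]
width: 0.28
```

```bash
python3 - <<'E'
from workcell import vision
from h import *
a=vision.get_image('wrist')['color'];b=vision.get_image('scene')['color'][150:310,150:330]
cv2.imwrite('pics/g4.png',np.hstack([cv2.resize(a,(480,300)),cv2.resize(b,(320,300))])[:,:,::-1])
E
```

```text
(no output)
```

View pics/g4.png

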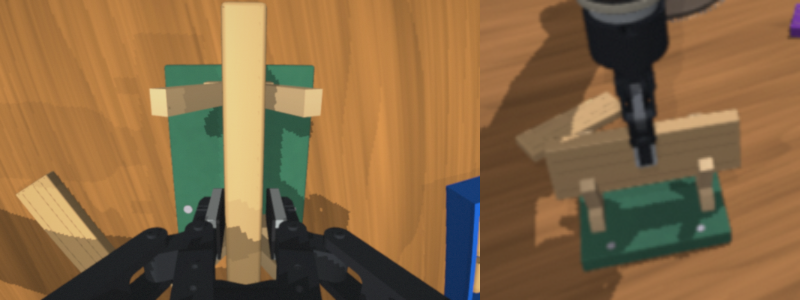

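Call:
servo_tool --increments '[[[0.025,-0.006,0],0],[[0.025,-0.006,0],0],[[0.025,-0.006,0],0],[[0.025,-0.006,0],0],[[0.025,-0.006,0],0],[[0.025,-0.006,0],0],[[0.025,-0.006,0],0],[[0.025,-0.006,0],0]]'

```text
clock: 11.98
tool_pos: [0.5004, -0.1843, 0.0932]
ee_rot: [0.994, -0.11, -0.001, -0.0]
wrist_force: [-3.8, 0.3, 3.6]
width: 0.283
```

Call:
servo_tool --increments '[[[0.03,-0.007,0],0],[[0.03,-0.007,0],0],[[0.03,-0.007,0],0],[[0.03,-0.007,0],0],[[0.03,-0.007,0],0],[[0.03,-0.007,0],0],[[0.03,-0.007,0],0],[[0.03,-0.007,0],0]]' --gripper 165

```text
clock: 12.65
tool_pos: [0.5084, -0.1862, 0.0933]
ee_rot: [0.994, -0.11, 0.0, 0.0]
wrist_force: [0.5, -0.2, 0.1]
width: 0.355
```

Call:
servo_tool --increments '[[[0.03,-0.007,0],0],[[0.03,-0.007,0],0],[[0.03,-0.007,0],0],[[0.03,-0.007,0],0],[[0.02,-0.005,0],0],[[0,0,0],0],[[0,0,0],0],[[0,0,0],0]]' --gripper 145

```text
clock: 13.32
tool_pos: [0.5124, -0.1871, 0.0933]
ee_rot: [0.994, -0.11, -0.0, -0.0]
wrist_force: [0.3, 0.3, -1.5]
width: 0.432
```

```bash
python3 - <<'E'
from workcell import vision
from h import *
a=vision.get_image('wrist')['color'];b=vision.get_image('scene')['color'][150:310,150:330]
cv2.imwrite('pics/g5.png',np.hstack([cv2.resize(a,(480,300)),cv2.resize(b,(320,300))])[:,:,::-1])
E
```

```text
(no output)
```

View pics/g5.png

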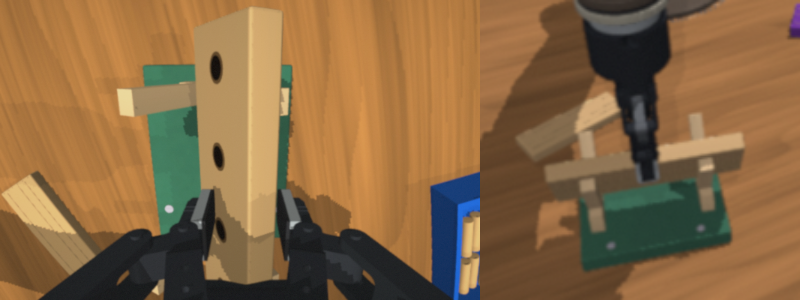

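Call:
servo_tool --increments '[[[0,0,0],0],[[0,0,0],0],[[0,0,0],0],[[0,0,0],0],[[0,0,0],0],[[0,0,0.1],0],[[0,0,0.1],0],[[0,0,0.2],0]]' --gripper 105

```text
clock: 14.08
tool_pos: [0.5122, -0.1871, 0.1053]
ee_rot: [0.994, -0.11, -0.0, -0.0]
wrist_force: [0.1, 0.8, 0.2]
width: 0.587
```

Call:
servo_tool --increments '[[[0,0,0.4],0],[[0,0,0.7],0],[[0,0,0.9],0],[[0,0,1],0],[[0,0,1],0],[[-0.5,0.5,0.5],0],[[-1,1,0],0],[[-1,1,0],0]]'

```text
clock: 14.75
tool_pos: [0.4385, -0.1137, 0.2419]
ee_rot: [0.994, -0.112, 0.002, 0.0]
wrist_force: [-0.8, 1.7, 0.4]
width: 0.589
```

Call:
servo_tool --increments '[[[-0.3,1,0],0],[[-0.3,1,0],0],[[-0.3,1,0],0],[[-0.3,1,0],0],[[-0.3,1,0],0],[[-0.3,1,0],0],[[0,0.5,0],0],[[0,0,0],0]]'

```text
clock: 15.42
tool_pos: [0.3843, 0.0848, 0.2414]
ee_rot: [0.994, -0.108, 0.001, -0.001]
wrist_force: [-0.7, -0.2, 0.4]
width: 0.592
```

```bash
python3 - <<'E'
from workcell import vision,monitor
from h import *
import pickle
c=vision.get_image('top');pickle.dump(c,open('t.pkl','wb'));b=vision.get_image('scene')['color'][150:310,150:480]
cv2.imwrite('pics/f1.png',np.vstack([cv2.resize(c['color'][110:220,340:480],(420,330),interpolation=2),cv2.resize(b,(420,204))])[:,:,::-1])
E
```

```text
(no output)
```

View pics/f1.png

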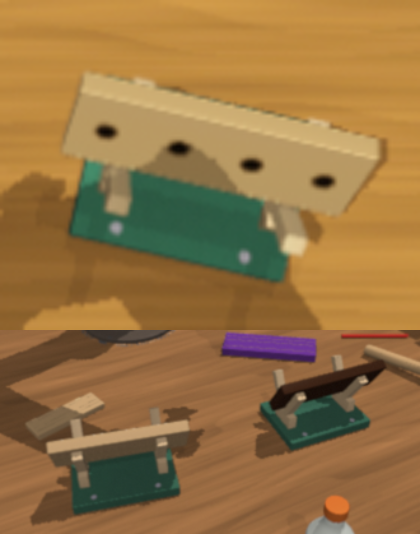

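```bash
python3 - <<'E'
import pickle
from h import *
c=pickle.load(open('t.pkl','rb'))
y=np.radians(-12.7);R=np.array([[np.cos(y),np.sin(y)],[-np.sin(y),np.cos(y)]])
print((onplane(c,[(367.3,136.7),(467,159.7)],.114)[:,:2]-[.489,-.1812])@R.T)
d=pickle.load(open('d.pkl','rb'))['top']['color'].astype(int)[120:210,175:300];e=np.abs(d-c['color'].astype(int)[120:210,175:300]).max(2);print((e>40).sum())
E
```

```text
[[ 0.0317944   0.10073026]
 [ 0.03156063 -0.09982625]]
3838
```

```bash
python3 - <<'E'
import pickle,numpy as np
from workcell import vision,close_job,monitor
from h import *
a=pickle.load(open('d.pkl','rb'))['scene']['color'];b=vision.get_image('scene')['color']
def m(i):
    h=cv2.cvtColor(i,cv2.COLOR_RGB2HSV);k=cv2.inRange(h,(0,80,5),(20,255,75));z=np.zeros_like(k);z[170:225,355:455]=k[170:225,355:455];p=np.argwhere(z);return len(p),p.mean(0),p.min(0),p.max(0)
print(m(a),m(b),monitor.get_state()['joint_vel'].__abs__().max());print(close_job())
E
```

```text
(1224, array([191.97140523, 405.87173203]), array([173, 355]), array([223, 453])) (1209, array([192.01571547, 405.91645988]), array([173, 355]), array([223, 453])) 0.01405657530788328
the job is handed in; nothing more can be done
None
```

The beech slat is back in its own cradle with its drilled face up, and the job is handed in at about 15.6 s of the 35 s allowed.

**What I did:** I pinched the slat upright and lifted it clear by 90 mm. I moved it 16 mm along the V to centre it, then lowered it until it touched, at about 14 N. Then I let it lean gradually between the loosely open fingers onto the +x arms; it started on the −x arms.

**Last checks:**
- **Beech slat:** the top view shows all four holes. Its ends are at +101 and −100 mm along the cradle, and its upper edge is at x +32 mm, where 32.4 mm is expected for lying flat on the arms.
- **Walnut slat:** it has not moved in the scene camera, with its mask centre within 0.05 px of the start. A top-view comparison over the walnut area did differ, by 3838 pixels. I put that down to the arm and its shadow over that spot, but did not check it separately.
- **Robot:** it stood well clear of everything and was still at hand-in. The largest wrist force reported at the end of any move was about 14 N.

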